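# Lay the machine parts out on their shadow pads

## Task

Lay out the stripped-down machine parts for reassembly: put each of the four steel parts (large bearing, small bearing, hexagon nut and link bar) flat onto the black pad that carries its own silhouette, centred on the silhouette, with the link bar lying along its outline. Set every part down gently, never drop it, and leave the tin and the spanner where they are.

Things in the scene. Friction and masses are not known exactly. Their poses are not given: they have to be found in the camera images.
- bearing_large: Large ball bearing: dark steel ring 62 mm outside diameter, 30 mm bore, 16 mm high, black seal ring on top, about 0.2 kg. It lies flat on the bench, z up; origin: centre of its underside. Round, so its yaw does not matter.
- bearing_small: Small ball bearing: dark steel ring 40 mm outside diameter, 17 mm bore, 12 mm high, black seal ring on top, about 0.07 kg. It lies flat on the bench, z up; origin: centre of its underside. Round, so its yaw does not matter.
- nut: Large dark steel hexagon nut, 46 mm across flats, 53 mm across corners, 24 mm high, 27 mm black bore, about 0.22 kg. It lies flat on the bench, z up; origin: centre of its underside. Its x axis is square to one pair of flats (the others at 60 degree steps).
- link: Flat dark steel link bar, 100 mm long (x), 34 mm wide (y), 12 mm thick, with a 17 mm pin hole 33 mm either side of the middle, about 0.26 kg. It lies flat on the bench, z up; origin: centre of its underside. 
- pad_large: Fixed flat black rubber pad, 120 x 120 mm, 3 mm thick, lying on the bench; origin: centre of its underside; z up, x and y parallel to its edges. Painted flat in its centre is a light silhouette: a ring of 62 mm outside and 30 mm inside diameter.
- pad_small: Fixed flat black rubber pad, 120 x 120 mm, 3 mm thick, lying on the bench; origin: centre of its underside; z up, x and y parallel to its edges. Painted flat in its centre is a light silhouette: a ring of 40 mm outside and 17 mm inside diameter.
- pad_nut: Fixed flat black rubber pad, 120 x 120 mm, 3 mm thick, lying on the bench; origin: centre of its underside; z up, x and y parallel to its edges. Painted flat in its centre is a light silhouette: a hexagon 46 mm across flats with a 29 mm dark round centre; two of its flats are square to x.
- pad_link: Fixed flat black rubber pad, 120 x 120 mm, 3 mm thick, lying on the bench; origin: centre of its underside; z up, x and y parallel to its edges. Painted flat in its centre is a light silhouette: a bar 100 mm long (along x) and 34 mm wide (along y) with a 17 mm dark spot 33 mm either side of the middle.
- tin: Bystander: round tin with a green label, 76 mm diameter, 60 mm high, loose, standing beyond the work; origin: centre of its underside. Leave it alone.
- spanner: Bystander: steel spanner, 190 mm long (its x axis), loose, lying beyond the work; origin near its middle, on its underside. Leave it alone.
There are look-alikes about, which are no part of the job. Leave any white look-alike of the nut alone. What is shaped like the bearing_large but purple is not meant.

How it is judged:
At the end, for the whole second after the job is handed in: Each part rests flat (within 0.1 rad) on its own pad, its centre within 12 mm of the pad's centre and its underside less than 8 mm above the pad's underside; the link bar is within 0.2 rad of its silhouette's direction (either way round); all four are at rest (below 0.02 m/s) (horizontal distance between bearing_large and pad_large below 0.012 m and z of bearing_large in the frame of pad_large below 0.008 m and angle between each of bearing_large, bearing_small, nut, link's own z axis and vertical below 0.1 rad and linear speed of each of bearing_large, bearing_small, nut, link below 0.02 m/s and horizontal distance between bearing_small and pad_small below 0.012 m and z of bearing_small in the frame of pad_small below 0.008 m and horizontal distance between nut and pad_nut below 0.012 m and z of nut in the frame of pad_nut below 0.008 m and horizontal distance between link and pad_link below 0.012 m and z of link in the frame of pad_link below 0.008 m and angle between the x axis of link and the x axis of pad_link, either way round below 0.2 rad); the robot touches nothing.
It fails at once if one of the four parts is dropped: it moves faster than 0.7 m/s while the fingers do not hold it (a fall of about 25 mm) ((linear speed of bearing_large above 0.7 m/s and contact force between the fingers and bearing_large below 0.1 N) or (linear speed of bearing_small above 0.7 m/s and contact force between the fingers and bearing_small below 0.1 N) or (linear speed of nut above 0.7 m/s and contact force between the fingers and nut below 0.1 N) or (linear speed of link above 0.7 m/s and contact force between the fingers and link below 0.1 N)).
It fails at once if the tin or the spanner is moved more than 20 mm (distance of any of tin, spanner from where it was at the start of the episode above 0.02 m).
It also fails if it takes over 106 s, if anything falls off the work surface, if the arm or the gripper's body presses on something with over 40 N, if the wrist force passes 120 N, or if a joint passes its speed limit or range.

## Robot

A 7-joint arm with a two-finger parallel gripper is mounted at the origin on the work surface. World frame = base frame: x ahead of the robot, y to its left, z up, the work surface at z = 0. Lengths are in m, angles in rad, forces in N, time in s.
With the tool pointing down it reaches from about 0.4 to 0.85 m from the base axis. Payload 4.5 kg.
Tool frame: the origin (TCP) lies where the fingers leave the gripper's body, on its centre line; the fingertips stand 64 mm ahead of it and the grasp point (between the pads) lies 45 mm ahead of it; z points along the fingers, y is the line along which they close (so a half turn about z gives the same grasp; the last joint's range is limited). The gripper opens to 88 mm and grips with 3 to 60 N. Pads are 18 mm wide; open, the fingers measure 123 mm over their backs; the gripper's body (75 mm by 187 mm) begins 45 mm behind the grasp point.
Start: joints at [1.183, 0.689, -0.195, 1.565, 0.157, 0.902, -0.215], TCP at [0.256, -0.57, 0.303] pointing down, gripper open.
Joint ranges: [-3.01, 3.01], [-0.46, 2.08], [-1.47, 1.51], [0.13, 2.56], [-1, 4.14], [0.04, 2.09], [-2.66, 2.66]. Speed limits (rad/s): [2.57, 2.57, 3.14, 3.14, 3.14, 3.14, 3.14].

## Interface

Orientations are given as a unit quaternion [x, y, z, w].
In Python, from plant import r gives the robot as it stands.
- The arm moves only by the tool play_rows, never from a script. Its arguments are lists of equal length, an entry for each row: "translation": the shift along the tool's x, y, z in m, a list of three; "delta_rot": the turn, a rotation vector about the tool's x, y, z in degrees, a list of three; "grip": the opening, from -1 (shut) to 1 (fully open). In form: {"translation": [[x, y, z], ...], "delta_rot": [[rx, ry, rz], ...], "grip": [grip, ...]}. A call has 1 to 20 rows; each row shifts and turns the commanded pose from where the row before left it, along the tool's axes as they then stand; what a row does not reach is not made up. A row lasts 1/8 s, in which the tool goes at most 62.5 mm and 10.7 degrees, less where a joint would pass 70% of its speed; a pose out of reach is approached as far as the arm can. A call with a gripper value outside its range is refused whole. The fingers move at their own pace and stop on an object; "squeeze" is the grip in N (left out, the last holds). Time passes only in rows, so rows that do not move let the fingers close. It gives the time, the measured TCP pose, the force, the opening and the grip force at its end, in the units of the state.
- r.get_state(): the state, without advancing time (a new reading comes with each control period).
- r.snapshot(name): name is "scene" or "top" or "wrist"; returns the picture (384x512x3 uint8, blue, green, red); there is no depth.
- r.get_calibration(name): a dict with "intrinsics" (3x3 intrinsics, pixels), "eye" and "rotation" of the camera in the world. Camera axes: x right, y up, looking along -z (the intrinsics and any distortion apply to the point x, -y, -z); pixel columns grow to the right and rows downward; lengths in m; the calibration is good to about 2 mm. A picture is of the moment at which its call begins: read the wrist's pose just before it. get_calibration takes no time and is no camera call; for the wrist camera it gives the pose at the moment of the call.
- r.finish_job(): hands the job in; it is judged then, once.
Trained networks look in the newest picture that a camera, given by its name, has taken for a name from the list of things; names that differ only in an ending like _2 or _b are one class to them, and where a whole thing is asked for, a point or a joint stands for the part that bears it (a point fixed in the world has none). Each returns a list of dicts, best first, with "confidence" (0 to 1); they miss things now and then, are a little off and sometimes report something else, mostly with a low value. They report only what shows in the picture. A call takes as long as a camera call. They do not tell look-alikes from the thing itself.
- r.look_for(camera, target): "point" ([x, y, z] in m, in world coordinates, good to about 4 mm: the middle of the surface that is visible of it).
- r.silhouettes(camera, target): "pixels" (384x512 bool, what is visible of it).
The state is a dict: "clock": time; "q": joint angles; "qd": joint speeds; "joint_torque": joint torques, N m; "tool_pos": TCP position; "eef_rot": TCP orientation; "contact_force": force on the tool from outside, world axes, zero at the start; "moment": the same for the moment, N m; "opening": opening from 0.0 (shut) to 1.0 (fully open); "finger_force": force on a finger pad.
Only numpy, scipy, OpenCV 4.12 (cv2) and the standard library are available. Lean on these libraries where they do the work, as an engineer would, in place of code of your own. Each camera call takes 0.05 s, during which the arm holds its last target. There are 200 camera calls.

## Working session

There is one attempt and no reset: what is moved stays moved. The work goes in short steps, Python scripts to look and compute and a tool call to move; the robot and the scene stay as the last step left them, time stands still between calls to the robot, and variables do not carry over. Pictures are saved under pics/ and viewed, at most 14 in all, crops included, and the job is handed in when it is done.

Besides the shell and the picture viewer there is one more tool, called after ">>>" as name(argument=value, ...) on one line, values as JSON. play_rows: Moves the arm, as the interface text tells. Its arguments: {"type":"object","properties":{"translation":{"type":"array","items":{"type":"array","items":{"type":"number"}}},"delta_rot":{"type":"array","items":{"type":"array","items":{"type":"number"}}},"grip":{"type":"array","items":{"type":"number"}},"squeeze":{"type":"number"}},"required":["translation","delta_rot","grip"]}

```bash
mkdir -p pics; ls; python3 - <<'E'
from plant import r
import cv2,numpy as np
s=r.get_state();print({k:np.round(v,3).tolist() for k,v in s.items()})
for n in("scene","top"):
    cv2.imwrite(f"pics/{n}0.png",r.snapshot(n)); c=r.get_calibration(n); print(n,{k:np.round(v,3).tolist() for k,v in c.items()})
    for t in "bearing_large bearing_small nut link pad_large pad_small pad_nut pad_link tin spanner".split():
        print(t,[(np.round(d["point"],3).tolist(),round(d["confidence"],2)) for d in r.look_for(n,t)])
E
```

```text
pics
{'clock': 0.0, 'q': [1.183, 0.69, -0.195, 1.566, 0.157, 0.902, -0.215], 'qd': [-0.0, -0.0, 0.001, 0.001, 0.001, -0.003, -0.0], 'joint_torque': [-0.0, -52.756, -1.267, -15.343, -0.053, 0.007, 0.0], 'tool_pos': [0.256, -0.57, 0.302], 'eef_rot': [0.978, 0.209, -0.0, -0.001], 'contact_force': [0.365, -0.428, 0.089], 'moment': [0.028, -0.053, 0.066], 'finger_force': 0.0, 'opening': 1.003}
scene {'intrinsics': [[374.245, 0.0, 247.894], [0.0, 374.245, 189.06], [0.0, 0.0, 1.0]], 'eye': [1.16, -0.25, 0.644], 'rotation': [0.333, 0.218, 0.487, 0.778]}
bearing_large [([0.493, 0.016, 0.018], 0.7), ([0.479, 0.12, 0.016], 0.68)]
bearing_small [([0.657, -0.149, 0.006], 0.54)]
nut [([0.48, -0.113, 0.018], 0.88), ([0.568, -0.144, 0.02], 0.57)]
link [([0.675, 0.152, 0.009], 0.79), ([0.478, 0.12, 0.016], 0.71)]
pad_large [([0.357, 0.285, 0.003], 0.67)]
pad_small [([0.357, -0.298, 0.003], 0.79)]
pad_nut [([0.563, -0.406, 0.003], 0.86)]
pad_link [([0.533, 0.404, 0.005], 0.62)]
tin [([0.802, -0.041, 0.06], 0.56)]
spanner [([0.741, 0.327, 0.007], 0.75), ([0.803, -0.037, 0.059], 0.35)]
top {'intrinsics': [[428.902, 0.0, 260.006], [0.0, 428.902, 194.967], [0.0, 0.0, 1.0]], 'eye': [0.474, 0.004, 1.309], 'rotation': [0.032, -0.027, -0.704, 0.709]}
bearing_large [([0.471, 0.122, 0.018], 0.61), ([0.484, 0.02, 0.01], 0.56)]
bearing_small [([0.554, -0.406, 0.004], 0.34)]
nut [([0.473, -0.112, 0.023], 0.6), ([0.557, -0.143, 0.025], 0.46)]
link [([0.669, 0.155, 0.015], 0.77)]
pad_large [([0.352, 0.282, 0.004], 0.6)]
pad_small [([0.356, -0.296, 0.003], 0.89), ([0.553, -0.404, 0.003], 0.36)]
pad_nut [([0.554, -0.402, 0.006], 0.62)]
pad_link [([0.526, 0.405, 0.004], 0.6)]
tin [([0.784, -0.028, 0.062], 0.58), ([0.354, -0.298, 0.004], 0.18)]
spanner [([0.733, 0.324, 0.005], 0.56)]
```

View pics/top0.png

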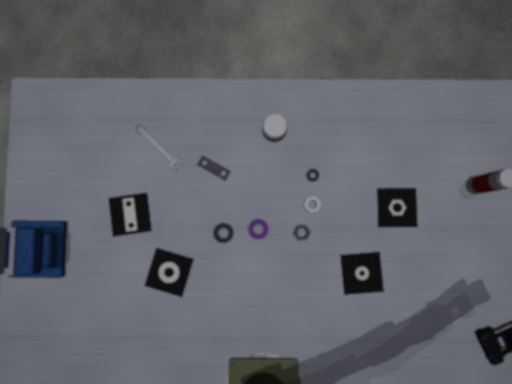

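View pics/scene0.png

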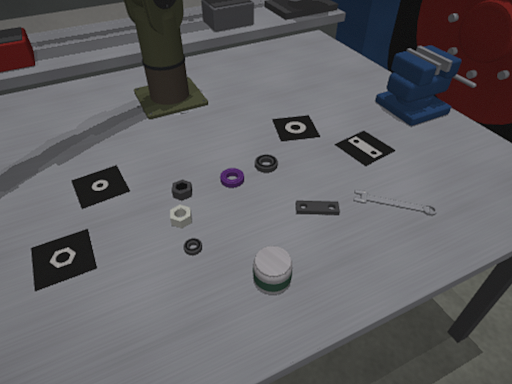

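Top view: dark large bearing at (223,232), with its purple look-alike at (258,229). The dark nut is at (302,232), with its white look-alike at (313,204). The link is at (213,167) and the small bearing at (313,175). The meant parts are the dark ones, and a crop will confirm it.

```bash
cat > h.py <<'E'
import numpy as np,cv2
from scipy.spatial.transform import Rotation as R
from plant import r
def ray(c,uv):
    K=np.array(c["intrinsics"]);d=np.linalg.inv(K)@[uv[0],uv[1],1];d=np.array([d[0],-d[1],-d[2]])
    return np.array(c["eye"]),R.from_quat(c["rotation"]).apply(d/np.linalg.norm(d))
def plane(c,uv,z):
    o,d=ray(c,uv);return o+d*(z-o[2])/d[2]
def tri(rays):
    A=sum(np.eye(3)-np.outer(d,d) for o,d in rays);b=sum((np.eye(3)-np.outer(d,d))@o for o,d in rays)
    return np.linalg.solve(A,b)
def cen(m):
    c=max(cv2.findContours(m.astype(np.uint8),cv2.RETR_EXTERNAL,cv2.CHAIN_APPROX_NONE)[0],key=cv2.contourArea)
    M=cv2.moments(c);return (np.array([M["m10"],M["m01"]])/M["m00"] if M["m00"] else c.mean((0,1))),c
H=dict(bearing_large=.016,bearing_small=.012,nut=.024,link=.012,pad_large=.003,pad_small=.003,pad_nut=.003,pad_link=.003)
E
python3 - <<'E'
from h import *
P={}
for n in("top","scene"):
    im=r.snapshot(n);c=r.get_calibration(n)
    if n=="top": cv2.imwrite("pics/crop1.png",cv2.resize(im[140:260,180:340],None,fx=5,fy=5,interpolation=cv2.INTER_CUBIC))
    for t in H:
        for d in r.silhouettes(n,t):
            uv,k=cen(d["pixels"]);P.setdefault(t,{}).setdefault(n,[]).append(uv)
            print(n,t,np.round(uv,1),round(d["confidence"],2),"px",d["pixels"].sum(),np.round(plane(c,uv,H[t]),4)[:2])
C={n:r.get_calibration(n) for n in("top","scene")}
for t in P:
    for a in P[t].get("top",[]):
        for b in P[t].get("scene",[]):
            p=tri([ray(C["top"],a),ray(C["scene"],b)])
            if -0.02<p[2]<.05: print(t,np.round(p,4))
c=r.get_calibration("wrist");s=r.get_state();T=R.from_quat(s["eef_rot"]).inv()
print("wrist in tool",T.apply(np.array(c["eye"])-s["tool_pos"]),(T*R.from_quat(c["rotation"])).as_matrix().round(3),c["intrinsics"])
E
```

```text
top bearing_large [259.  228.3] 0.59 px 269 [0.4834 0.0158]
top bearing_large [223.3 232. ] 0.48 px 278 [0.4715 0.1232]
top bearing_small [313. 174.] 0.64 px 107 [ 0.6494 -0.1473]
top nut [312.5 204. ] 0.69 px 140 [ 0.5572 -0.1442]
top nut [274.8 127.1] 0.54 px 543 [ 0.7913 -0.0303]
top link [213.7 167.1] 0.55 px 388 [0.6689 0.1558]
top pad_large [169.2 271.4] 0.93 px 1621 [0.352  0.2861]
top pad_small [362.1 272.3] 0.97 px 1600 [ 0.3536 -0.2947]
top pad_nut [397.3 207. ] 0.91 px 1548 [ 0.551  -0.4044]
top pad_link [130.1 213.5] 0.79 px 1510 [0.5259 0.4099]
scene bearing_large [231.4 177.5] 0.92 px 405 [0.4943 0.0125]
scene bearing_large [265.1 163.4] 0.86 px 336 [0.4824 0.115 ]
scene bearing_large [316.6 207.7] 0.7 px 594 [0.6799 0.1469]
scene bearing_small [192.8 246.7] 0.77 px 230 [ 0.6571 -0.1489]
scene nut [180.1 216. ] 0.73 px 400 [ 0.5714 -0.1475]
scene nut [181.3 189.8] 0.69 px 363 [ 0.4895 -0.1179]
scene link [317.  207.7] 0.97 px 613 [0.677  0.1504]
scene link [294.9 128.2] 0.26 px 909 [0.3711 0.273 ]
scene pad_large [294.5 128.6] 0.69 px 850 [0.361  0.2787]
scene pad_small [ 99.1 186.6] 0.8 px 1458 [ 0.3616 -0.2977]
scene pad_nut [ 61.5 259.4] 0.81 px 2649 [ 0.5594 -0.4075]
scene pad_link [364.  148.1] 0.62 px 1120 [0.5325 0.4028]
bearing_large [0.4836 0.0163 0.0061]
bearing_large [0.4708 0.1229 0.0049]
bearing_small [ 0.6505 -0.1479  0.0039]
nut [ 0.5581 -0.1455  0.0101]
link [0.6701 0.1566 0.0028]
pad_large [ 0.3507  0.2868 -0.0055]
pad_small [ 0.3528 -0.2974 -0.0044]
pad_nut [ 0.5514 -0.4084 -0.0059]
pad_link [ 0.5256  0.4113 -0.0043]
wrist in tool [ 7.48677862e-02 -4.74135909e-06 -8.26856384e-02] [[ 0.     0.958  0.286]
 [ 1.    -0.    -0.   ]
 [ 0.     0.286 -0.958]] [[326.58798229   0.         259.30969947]
 [  0.         326.58798229 192.52723416]
 [  0.           0.           1.        ]]
```

View pics/crop1.png

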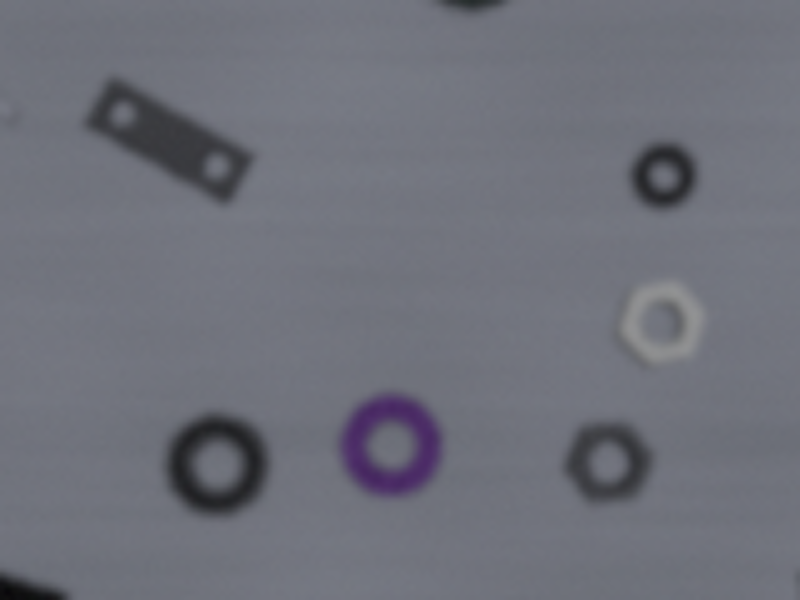

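The crop confirms it: the dark bearing at crop (217,465), the dark nut at (607,462), the small bearing at (663,175) and the link at (170,140) are meant. The purple ring at (390,445) and the white nut at (662,322) are not. I'll check the heights with the wrist camera, starting with what it sees from here.

```bash
cat >> h.py <<'E'
def st():
    s=r.get_state();m=R.from_quat(s["eef_rot"]).as_matrix();yaw=np.degrees(np.arctan2(m[1,0],m[0,0]))
    return np.array(s["tool_pos"]),yaw,s
def go(x,y,z,yaw=None,frm=None):
    "total tool-frame shift (after turning) and turn about tool z"
    p,w,_=st() 
    if frm is not None: p,w=np.array(frm[:3]),frm[3]
    if yaw is None: yaw=w
    D=np.array([x,y,z])-p;a=np.radians(yaw)
    t=np.array([np.cos(a)*D[0]+np.sin(a)*D[1],np.sin(a)*D[0]-np.cos(a)*D[1],-D[2]])
    print("turn z",round(w-yaw,1),"then shift",t.round(4),"min rows",int(np.ceil(np.linalg.norm(t)/.0625)))
def wrist(names,pic=None):
    _,w,s=st();c=r.get_calibration("wrist");im=r.snapshot("wrist")
    if pic: cv2.imwrite(f"pics/{pic}.png",im)
    print("tcp",np.round(s["tool_pos"],4),"yaw",round(w,2),"t",round(s["clock"],2),"q",np.round(s["q"],2))
    for t in names:
        for d in r.silhouettes("wrist",t):
            if d["confidence"]<.3: continue
            uv,k=cen(d["pixels"]);h=H[t]
            q=np.array([plane(c,p,h)[:2] for p in k[:,0,:]],np.float32)*1000
            (cx,cy),(a,b),an=cv2.minAreaRect(q)
            print(t,round(d["confidence"],2),uv.round(0),"cen@h",plane(c,uv,h)[:2].round(4),"rect",np.round([cx,cy,a,b,an],1),
                  "bgr",np.median(im[d["pixels"]],0))
            np.save(f"/tmp/{t}_{s['clock']:.2f}.npy",np.r_[ray(c,uv)].ravel())
E
python3 - <<'E'
from h import *
wrist(H,"w0")
go(.42,-.2,.3)
E
```

```text
tcp [ 0.2559 -0.5703  0.3027] yaw 24.16 t 2.0 q [ 1.18  0.69 -0.19  1.57  0.16  0.9  -0.22]
pad_small 0.66 [62. 15.] cen@h [ 0.3122 -0.3174] rect [ 302.8 -312.6   42.   111.    24.2] bgr [22. 22. 22.]
turn z 0.0 then shift [ 0.3013 -0.2706  0.0028] min rows 7
```

View pics/w0.png

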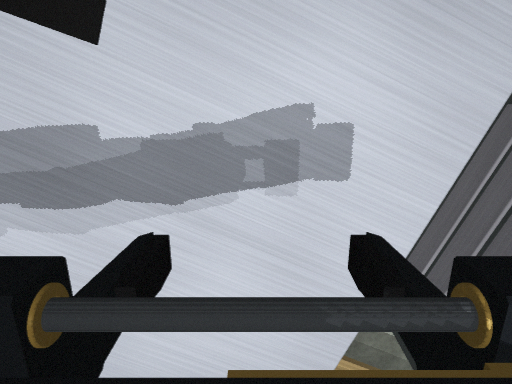

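The wrist view shows only a corner of pad_small, at about (60,15). The fingers sit low in the frame, and image-up is tool +x. I'll move to where the nut and small bearing show.

>>> play_rows(translation=[[0.0285,-0.033,0],[0.0285,-0.033,0],[0.0285,-0.033,0],[0.0285,-0.033,0],[0.0285,-0.033,0],[0.0285,-0.033,0],[0.0285,-0.033,0],[0.0285,-0.033,0],[0.0285,-0.033,0],[0.0285,-0.033,0],[0,0,0],[0,0,0]], delta_rot=[[0,0,0],[0,0,0],[0,0,0],[0,0,0],[0,0,0],[0,0,0],[0,0,0],[0,0,0],[0,0,0],[0,0,0],[0,0,0],[0,0,0]], grip=[1,1,1,1,1,1,1,1,1,1,1,1])

```text
clock: 3.95
tool_pos: [0.3807, -0.1531, 0.3028]
eef_rot: [0.978, 0.209, -0.0, 0.0]
contact_force: [0.2, -0.1, 0.6]
opening: 1.001
finger_force: 0.0
```

```bash
python3 - <<'E'
from h import *
wrist(["nut","bearing_small","bearing_large"],"w1")
go(.48,-.16,.2)
E
```

```text
tcp [ 0.3807 -0.1531  0.3028] yaw 24.15 t 3.95 q [ 0.38  0.42 -0.16  2.18  0.13  0.55 -1.02]
nut 0.93 [320.  14.] cen@h [ 0.5445 -0.1463] rect [ 544.4 -148.5   25.9   53.3   24.2] bgr [244. 246. 245.]
nut 0.68 [261.  66.] cen@h [ 0.4754 -0.1124] rect [ 475.  -112.8   45.9   50.6   66.6] bgr [119. 113. 112.]
bearing_small 0.35 [261.  66.] cen@h [ 0.4766 -0.1121] rect [ 476.2 -112.1   51.3   46.7   33.4] bgr [119. 113. 112.]
bearing_large 0.59 [149.  18.] cen@h [0.4717 0.0108] rect [470.6  10.8  33.9  64.2  24.2] bgr [172.  61. 124.]
turn z 0.0 then shift [0.0884 0.0463 0.1027] min rows 3
```

View pics/w1.png

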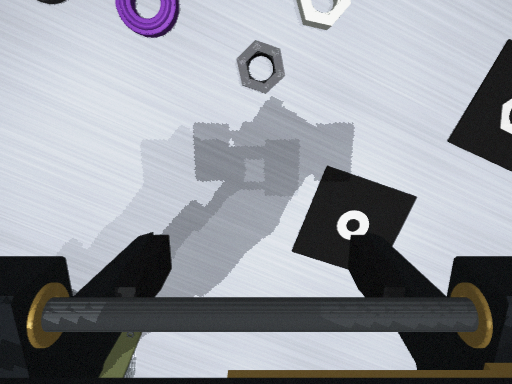

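The wrist view has the dark nut at (261,66), the white nut at (325,5) and the purple ring at (148,10), plus pad_small's ring at (353,225). Its nut position agrees with the top camera. I'll grip the pair of flats facing 65°, which puts tool yaw at -25 and keeps the fingers clear of the white nut.

>>> play_rows(translation=[[0,0,0],[0,0,0],[0,0,0],[0,0,0],[0,0,0],[0.006,-0.026,0.033],[0.006,-0.026,0.033],[0.006,-0.025,0.034],[0,0,0],[0,0,0]], delta_rot=[[0,0,10],[0,0,10],[0,0,10],[0,0,10],[0,0,9],[0,0,0],[0,0,0],[0,0,0],[0,0,0],[0,0,0]], grip=[1,1,1,1,1,1,1,0.6,0.6,0.6])

```text
clock: 5.4
tool_pos: [0.4289, -0.0915, 0.2033]
eef_rot: [0.976, -0.216, -0.0, 0.0]
contact_force: [0.7, -0.3, -0.2]
opening: 0.801
finger_force: 0.0
```

```bash
python3 - <<'E'
from h import *
wrist(["nut"],"w2")
import glob
print(tri([ (v[:3],v[3:]) for v in [np.load(f) for f in sorted(glob.glob("/tmp/nut_*"))]]), sorted(glob.glob("/tmp/nut_*")))
E
```

```text
tcp [ 0.4289 -0.0915  0.2033] yaw -24.95 t 5.4 q [ 0.06  0.65  0.07  2.21 -0.14  0.28 -1.75]
nut 0.97 [250.  21.] cen@h [ 0.546  -0.1379] rect [ 545.1 -137.7   47.3   28.8   65.1] bgr [245. 247. 246.]
nut 0.72 [259. 126.] cen@h [ 0.4754 -0.1125] rect [ 474.8 -112.6   51.5   45.9   38.2] bgr [73. 70. 69.]
nut 0.34 [474. 166.] cen@h [ 0.3721 -0.2578] rect [ 363.5 -264.5  111.4   79.1    4.8] bgr [28. 28. 28.]
[ 0.46958466 -0.12950481  0.25091211] ['/tmp/nut_3.95.npy', '/tmp/nut_5.40.npy']
```

View pics/w2.png

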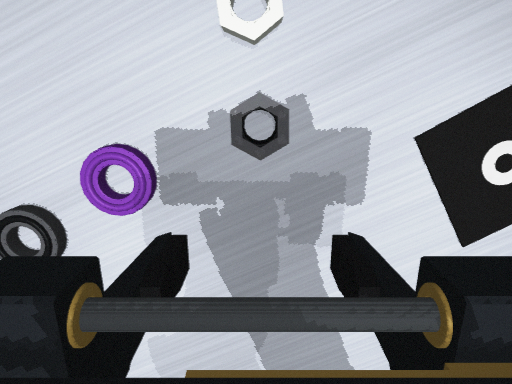

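The dark nut is at (260,126) with its flats parallel to the fingers. The two wrist views agree to 0.2 mm on the plane z = 24 mm, which confirms its height. The white nut at (250,15) and the purple ring at (118,180) stay clear of the fingers.

>>> play_rows(translation=[[0.0505,-0.001,0],[0,0,0.04],[0,0,0.04],[0,0,0.03],[0,0,0.016],[0,0,0.01],[0,0,0],[0,0,0],[0,0,0],[0,0,0],[0,0,0],[0,0,0]], delta_rot=[[0,0,0],[0,0,0],[0,0,0],[0,0,0],[0,0,0],[0,0,0],[0,0,0],[0,0,0],[0,0,0],[0,0,0],[0,0,0],[0,0,0]], grip=[0.6,0.6,0.6,0.6,0.6,0.6,0.6,-0.1,-0.1,-0.1,-0.1,-0.1], squeeze=25)

```text
clock: 7.0
tool_pos: [0.4758, -0.1107, 0.0672]
eef_rot: [0.977, -0.215, 0.0, 0.0]
contact_force: [0.2, -0.9, 6.3]
opening: 0.52
finger_force: 25.0
```

>>> play_rows(translation=[[0,0,-0.01],[0,0,-0.03],[0,0,-0.05],[0,0,-0.043],[0.022,0.039,0],[0.022,0.039,0],[0.022,0.039,0],[0.022,0.039,0],[0.022,0.039,0],[0.022,0.038,0],[0,0,0],[0,0,0]], delta_rot=[[0,0,0],[0,0,0],[0,0,0],[0,0,0],[0,0,0],[0,0,0],[0,0,0],[0,0,0],[0,0,0],[0,0,0],[0,0,0],[0,0,0]], grip=[-0.1,-0.1,-0.1,-0.1,-0.1,-0.1,-0.1,-0.1,-0.1,-0.1,-0.1,-0.1])

```text
clock: 8.5
tool_pos: [0.4973, -0.3761, 0.1995]
eef_rot: [0.977, -0.215, -0.001, -0.001]
contact_force: [0.5, 0.1, -1.8]
opening: 0.525
finger_force: 25.0
```

```bash
cat >> h.py <<'E'
def ring(box=None,h=.003,show=True):
    "light silhouettes on black pads in wrist picture -> world centre"
    c=r.get_calibration("wrist");im=r.snapshot("wrist");g=im.max(2)
    dark=cv2.morphologyEx((g<70).astype(np.uint8),cv2.MORPH_OPEN,np.ones((3,3)))
    cs,hi=cv2.findContours(dark,cv2.RETR_CCOMP,cv2.CHAIN_APPROX_NONE)
    for k,hh in zip(cs,hi[0]):
        if hh[3]<0 or cv2.contourArea(k)<150: continue
        q=np.array([plane(c,p,h)[:2] for p in k[:,0,:]],np.float32)*1000
        M=cv2.moments(k);print("light in dark px",[round(M["m10"]/M["m00"]),round(M["m01"]/M["m00"])],"rect",np.round(np.r_[cv2.minAreaRect(q)[0],cv2.minAreaRect(q)[1],cv2.minAreaRect(q)[2]],1))
    return im
E
python3 - <<'E'
from h import *
wrist(["pad_nut","pad_small"],"w3");ring()
E
```

```text
tcp [ 0.4973 -0.3761  0.1995] yaw -24.81 t 8.5 q [ 0.56  0.82  0.03  1.66 -0.03  0.66 -1.4 ]
pad_nut 0.83 [263. 105.] cen@h [ 0.5569 -0.4059] rect [ 552.2 -403.8  120.5  120.     0.6] bgr [34. 34. 34.]
pad_small 0.9 [252. 350.] cen@h [ 0.337  -0.2928] rect [ 335.7 -291.8  149.4   49.8   65.3] bgr [33. 32. 32.]
light in dark px [259, 257] rect [ 429.9 -343.2  111.6   85.6   65.4]
light in dark px [264, 111] rect [ 552.3 -403.5   48.3   54.6    0.6]
```

View pics/w3.png

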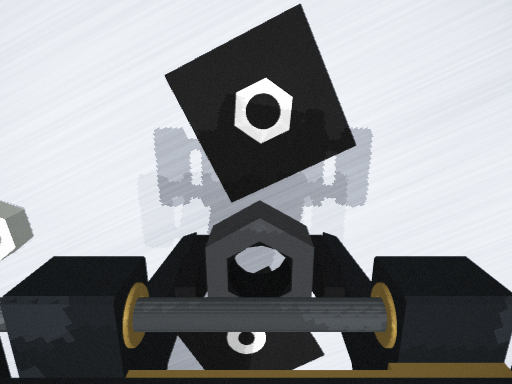

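pad_nut's hexagon is at (264,111), which measures (0.552, -0.404) and matches the top camera. The pad measures 120 × 120 on the z = 3 mm plane. The nut hangs square in the fingers.

>>> play_rows(translation=[[0,0,0],[0.0307,-0.0015,0],[0.0307,-0.0015,0],[0,0,0.05],[0,0,0.04],[0,0,0.02],[0,0,0.01],[0,0,0.004],[0,0,0.003],[0,0,0.001],[0,0,0],[0,0,0]], delta_rot=[[0,0,4.6],[0,0,0],[0,0,0],[0,0,0],[0,0,0],[0,0,0],[0,0,0],[0,0,0],[0,0,0],[0,0,0],[0,0,0],[0,0,0]], grip=[-0.1,-0.1,-0.1,-0.1,-0.1,-0.1,-0.1,-0.1,-0.1,-0.1,-0.1,-0.1])

```text
clock: 10.2
tool_pos: [0.5528, -0.405, 0.0721]
eef_rot: [0.967, -0.254, 0.0, 0.0]
contact_force: [-0.2, -0.0, -1.3]
opening: 0.524
finger_force: 25.0
```

>>> play_rows(translation=[[0,0,0.001],[0,0,0.001],[0,0,0]], delta_rot=[[0,0,0],[0,0,0],[0,0,0]], grip=[-0.1,-0.1,-0.1])

```text
clock: 10.58
tool_pos: [0.5527, -0.405, 0.0704]
eef_rot: [0.967, -0.254, 0.0, 0.0]
contact_force: [-1.2, 0.7, 3.6]
opening: 0.518
finger_force: 25.0
```

>>> play_rows(translation=[[0,0,0],[0,0,0],[0,0,0],[0,0,-0.02],[0,0,-0.05],[0,0,-0.06],[-0.03,0,0],[-0.03,0,0],[0,0,0]], delta_rot=[[0,0,0],[0,0,0],[0,0,0],[0,0,0],[0,0,0],[0,0,0],[0,0,0],[0,0,0],[0,0,0]], grip=[0.3,0.6,0.6,0.6,0.6,0.6,0.6,0.6,0.6])

```text
clock: 11.7
tool_pos: [0.4986, -0.3749, 0.2013]
eef_rot: [0.967, -0.254, -0.001, 0.0]
contact_force: [-0.3, -0.1, -0.5]
opening: 0.801
finger_force: 0.0
```

```bash
python3 - <<'E'
from h import *
H["nut"]=.027
wrist(["nut","pad_nut"])
go(.6075,-.1235,.2)
E
```

```text
tcp [ 0.4986 -0.3749  0.2013] yaw -29.48 t 11.7 q [ 0.54  0.81  0.05  1.66 -0.06  0.67 -1.46]
nut 0.97 [259. 111.] cen@h [ 0.5535 -0.4045] rect [ 552.8 -404.2   46.5   52.1    0.6] bgr [89. 85. 84.]
nut 0.83 [ 19. 239.] cen@h [ 0.5617 -0.1729] rect [ 563.5 -171.5   39.9   34.5   65.3] bgr [145. 151. 147.]
pad_nut 0.83 [259. 106.] cen@h [ 0.5565 -0.4062] rect [ 5.521e+02 -4.036e+02  1.211e+02  1.211e+02  5.000e-01] bgr [33. 33. 33.]
turn z 0.0 then shift [-0.0317 -0.272   0.0007] min rows 5
```

The nut sits within 1 mm of its pad centre. Next is the small bearing.

>>> play_rows(translation=[[-0.005,-0.045,0],[-0.005,-0.045,0],[-0.005,-0.045,0],[-0.005,-0.045,0],[-0.006,-0.046,0],[-0.006,-0.046,0],[0,0,0],[0,0,0]], delta_rot=[[0,0,0],[0,0,0],[0,0,0],[0,0,0],[0,0,0],[0,0,0],[0,0,0],[0,0,0]], grip=[0.6,0.6,0.6,0.6,0.6,0.6,0.6,0.6])

```text
clock: 12.85
tool_pos: [0.6067, -0.1235, 0.1998]
eef_rot: [0.967, -0.254, 0.0, 0.001]
contact_force: [-0.3, -0.1, -0.2]
opening: 0.803
finger_force: 0.0
```

```bash
python3 - <<'E'
from h import *
wrist(["bearing_small","link"],"w4")
go(.65,-.148,.067)
E
```

```text
tcp [ 0.6067 -0.1235  0.1998] yaw -29.43 t 12.85 q [ 0.06  0.81  0.11  1.68 -0.14  0.65 -1.84]
bearing_small 0.84 [259. 127.] cen@h [ 0.6504 -0.147 ] rect [ 650.1 -146.6   38.5   38.6   60.6] bgr [60. 57. 56.]
link 0.43 [ 10. 253.] cen@h [0.6637 0.1068] rect [662.5 106.7  22.    9.1  60.6] bgr [36.5 35.  34. ]
turn z 0.0 then shift [ 0.0498 -0.0017  0.1328] min rows 3
```

View pics/w4.png

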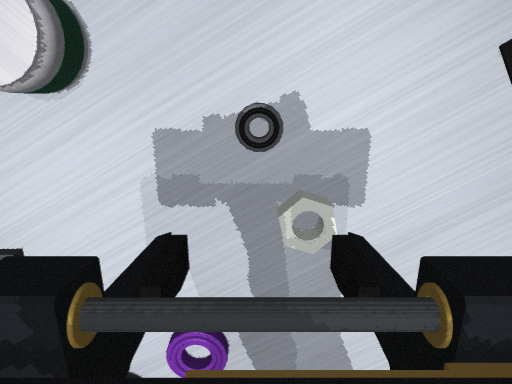

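The small bearing is at (259,127), measured as 38.5 mm across on the z = 12 mm plane and matching the top camera. The white nut at (307,222) is behind the fingers' path.

>>> play_rows(translation=[[0.0495,-0.001,0],[0,0,0.04],[0,0,0.04],[0,0,0.03],[0,0,0.014],[0,0,0.009],[0,0,0],[0,0,0],[0,0,0],[0,0,0],[0,0,0],[0,0,0]], delta_rot=[[0,0,0],[0,0,0],[0,0,0],[0,0,0],[0,0,0],[0,0,0],[0,0,0],[0,0,0],[0,0,0],[0,0,0],[0,0,0],[0,0,0]], grip=[0.6,0.6,0.6,0.6,0.6,0.6,0.6,-0.2,-0.2,-0.2,-0.2,-0.2], squeeze=20)

```text
clock: 14.5
tool_pos: [0.65, -0.1463, 0.0671]
eef_rot: [0.967, -0.254, 0.0, 0.0]
contact_force: [-0.5, 1.2, 3.0]
opening: 0.437
finger_force: 20.0
```

```bash
python3 - <<'E'
from h import *
p,w,s=st();print(p,w,s["opening"],s["finger_force"])
a=np.radians(w);x=np.array([.355-.06*np.cos(a),-.296-.06*np.sin(a)])
print(x);go(*x,.2)
E
```

```text
[ 0.64995609 -0.14629638  0.06712386] -29.432133593674525 0.4369772697758332 20.000443546450697
[ 0.3027437  -0.26651646]
turn z 0.0 then shift [-0.2433  0.2753 -0.1329] min rows 7
```

>>> play_rows(translation=[[0,0,-0.01],[0,0,-0.04],[0,0,-0.05],[0,0,-0.033],[0,0,0],[0,0,0],[0,0,0],[0,0,0],[-0.0454,-0.0165,0],[-0.0454,-0.0165,0],[-0.0454,-0.0165,0],[-0.0454,-0.0165,0],[-0.0454,-0.0165,0],[-0.0454,-0.0165,0],[-0.0454,-0.0165,0],[-0.0454,-0.0165,0],[0,0,0],[0,0,0]], delta_rot=[[0,0,-10],[0,0,-10],[0,0,-10],[0,0,-10],[0,0,-10],[0,0,-10],[0,0,-10],[0,0,-10],[0,0,0],[0,0,0],[0,0,0],[0,0,0],[0,0,0],[0,0,0],[0,0,0],[0,0,0],[0,0,0],[0,0,0]], grip=[-0.2,-0.2,-0.2,-0.2,-0.2,-0.2,-0.2,-0.2,-0.2,-0.2,-0.2,-0.2,-0.2,-0.2,-0.2,-0.2,-0.2,-0.2])

```text
clock: 16.75
tool_pos: [0.3178, -0.3429, 0.1998]
eef_rot: [0.904, 0.427, 0.001, 0.0]
contact_force: [0.4, 0.7, -1.0]
opening: 0.436
finger_force: 20.0
```

```bash
python3 - <<'E'
from h import *
wrist(["pad_small","bearing_small"],"w5");ring();print(st()[2]["opening"])
E
```

```text
tcp [ 0.3178 -0.3429  0.1998] yaw 50.56 t 16.75 q [ 0.9   0.68 -0.28  2.12  0.47  0.4  -0.45]
pad_small 0.93 [255. 106.] cen@h [ 0.3573 -0.2899] rect [ 354.1 -293.8  120.   119.8    5.1] bgr [35. 34. 34.]
bearing_small 0.78 [259. 255.] cen@h [ 0.2765 -0.394 ] rect [ 275.7 -394.8   82.2   75.9   50.6] bgr [55. 53. 51.]
light in dark px [259, 260] rect [ 270.9 -401.7   48.8   48.4   49.5]
light in dark px [254, 113] rect [ 354.  -293.8   41.4   41.9    5.5]
0.434229577536082
```

View pics/w5.png

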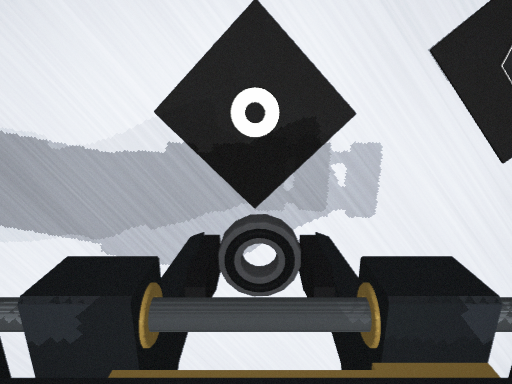

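pad_small's ring is at (254,113), which measures (0.354, -0.294) on a 120 × 120 pad. The bearing hangs level at (259,255).

>>> play_rows(translation=[[0.0305,-0.0016,0],[0.0304,-0.0016,0],[0,0,0.05],[0,0,0.04],[0,0,0.02],[0,0,0.01],[0,0,0.005],[0,0,0.003],[0,0,0.001],[0,0,0.001],[0,0,0],[0,0,0]], delta_rot=[[0,0,0],[0,0,0],[0,0,0],[0,0,0],[0,0,0],[0,0,0],[0,0,0],[0,0,0],[0,0,0],[0,0,0],[0,0,0],[0,0,0]], grip=[-0.2,-0.2,-0.2,-0.2,-0.2,-0.2,-0.2,-0.2,-0.2,-0.2,-0.2,-0.2])

```text
clock: 18.45
tool_pos: [0.3546, -0.2943, 0.0714]
eef_rot: [0.904, 0.427, -0.0, -0.001]
contact_force: [0.3, -0.2, -1.0]
opening: 0.439
finger_force: 20.0
```

>>> play_rows(translation=[[0,0,0.001],[0,0,0.0005],[0,0,0],[0,0,0],[0,0,0],[0,0,0],[0,0,-0.02],[0,0,-0.05],[0,0,-0.06],[-0.03,0,0],[-0.03,0,0],[0,0,0]], delta_rot=[[0,0,0],[0,0,0],[0,0,0],[0,0,0],[0,0,0],[0,0,0],[0,0,0],[0,0,0],[0,0,0],[0,0,0],[0,0,0],[0,0,0]], grip=[-0.2,-0.2,0.1,0.5,0.5,0.5,0.5,0.5,0.5,0.5,0.5,0.5])

```text
clock: 19.95
tool_pos: [0.314, -0.3428, 0.1997]
eef_rot: [0.905, 0.425, -0.002, -0.001]
contact_force: [0.1, 0.6, -0.5]
opening: 0.746
finger_force: 0.0
```

```bash
python3 - <<'E'
from h import *
H["bearing_small"]=.015
wrist(["bearing_small","pad_small"])
go(.4715,.063,.2,90)
E
```

```text
tcp [ 0.314  -0.3428  0.1997] yaw 50.28 t 19.95 q [ 1.11  0.73 -0.62  2.12  0.83  0.55 -0.82]
pad_small 0.9 [259. 102.] cen@h [ 0.3575 -0.29  ] rect [ 354.1 -294.   120.5  120.8    4.9] bgr [35. 34. 34.]
turn z -39.4 then shift [ 4.033e-01  1.546e-01 -1.000e-04] min rows 7
```

```bash
python3 - <<'E'
from h import *
im=r.snapshot("wrist");c=r.get_calibration("wrist")
cv2.imwrite("pics/w6.png",cv2.resize(im[30:190,150:370],None,fx=3,fy=3))
E
```

```text
(no output)
```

View pics/w6.png

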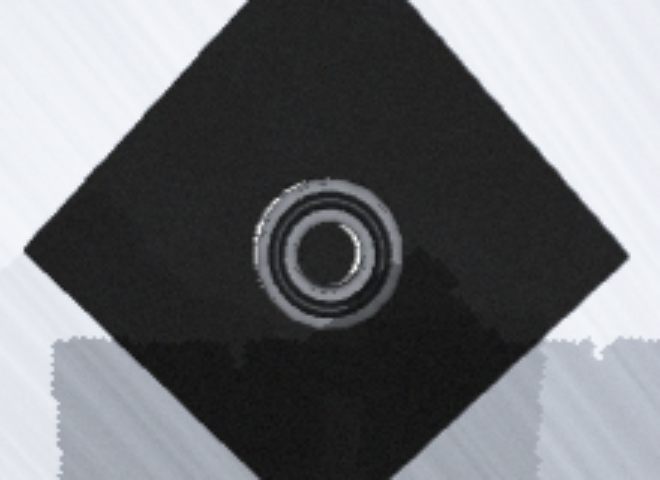

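>>> play_rows(translation=[[0,0,0],[0,0,0],[0,0,0],[0,0,0],[0.0448,0.0172,0],[0.0448,0.0172,0],[0.0448,0.0172,0],[0.0448,0.0172,0],[0.0448,0.0172,0],[0.0448,0.0172,0],[0.0448,0.0172,0],[0.0448,0.0171,0],[0.0449,0.0171,0],[0,0,0],[0,0,0]], delta_rot=[[0,0,-10],[0,0,-10],[0,0,-10],[0,0,-9.4],[0,0,0],[0,0,0],[0,0,0],[0,0,0],[0,0,0],[0,0,0],[0,0,0],[0,0,0],[0,0,0],[0,0,0],[0,0,0]], grip=[1,1,1,1,1,1,1,1,1,1,1,1,1,1,1])

```text
clock: 22.02
tool_pos: [0.4703, 0.0621, 0.1998]
eef_rot: [0.707, 0.707, -0.001, -0.001]
contact_force: [-0.1, -0.7, 0.2]
opening: 0.998
finger_force: 0.0
```

```bash
python3 - <<'E'
from h import *
wrist(["bearing_large","link","pad_large"],"w7")
E
```

```text
tcp [0.4703 0.0621 0.1998] yaw 90.06 t 22.02 q [ 0.24  0.78 -0.78  2.09  0.93  0.67 -1.18]
bearing_large 0.65 [274. 230.] cen@h [0.4841 0.0223] rect [484.3  21.3  64.5  61.2  76.2] bgr [126.  40.  88.]
bearing_large 0.6 [261. 109.] cen@h [0.4719 0.1257] rect [4.719e+02 1.244e+02 6.050e+01 6.070e+01 1.000e-01] bgr [76. 73. 71.]
link 0.59 [490.  93.] cen@h [0.6527 0.1379] rect [659.6 143.1  72.   40.7  61.8] bgr [88. 83. 81.]
```

View pics/w7.png

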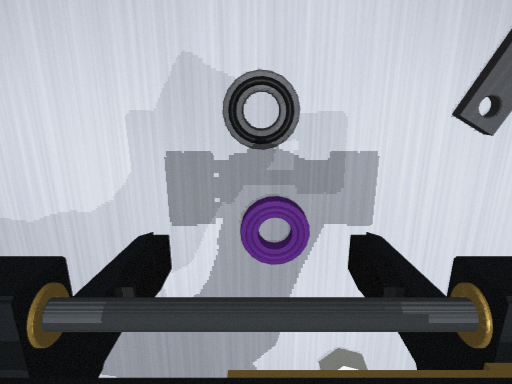

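The small bearing covers its silhouette to about 1 mm. In the new view the dark large bearing is at (261,109) and the purple one, to be avoided, is at (274,230). Its measured (0.472, 0.124) agrees with the top camera.

>>> play_rows(translation=[[0.031,0.001,0],[0.031,0.0005,0],[0,0,0.04],[0,0,0.04],[0,0,0.03],[0,0,0.014],[0,0,0.0085],[0,0,0],[0,0,0],[0,0,0],[0,0,0],[0,0,0],[0,0,0]], delta_rot=[[0,0,0],[0,0,0],[0,0,0],[0,0,0],[0,0,0],[0,0,0],[0,0,0],[0,0,0],[0,0,0],[0,0,0],[0,0,0],[0,0,0],[0,0,0]], grip=[1,1,1,1,1,1,1,1,0.2,0.2,0.2,0.2,0.2], squeeze=25)

```text
clock: 23.85
tool_pos: [0.4723, 0.1243, 0.0681]
eef_rot: [0.707, 0.707, -0.0, -0.001]
contact_force: [-1.5, -0.1, 5.3]
opening: 0.689
finger_force: 25.0
```

```bash
python3 - <<'E'
from h import *
p,w,s=st();print(p,w,s["opening"],s["finger_force"])
go(.352,.285-.065,.2,frm=(*p[:2],.2,w))
E
```

```text
[0.47232218 0.1243331  0.06809702] 89.97926595223394 0.6893541243478728 25.001407633535564
turn z 0.0 then shift [ 0.0956 -0.1204 -0.    ] min rows 3
```

>>> play_rows(translation=[[0,0,-0.01],[0,0,-0.04],[0,0,-0.05],[0,0,-0.032],[0.024,-0.03,0],[0.024,-0.03,0],[0.024,-0.03,0],[0.024,-0.03,0],[0,0,0],[0,0,0]], delta_rot=[[0,0,0],[0,0,0],[0,0,0],[0,0,0],[0,0,0],[0,0,0],[0,0,0],[0,0,0],[0,0,0],[0,0,0]], grip=[0.2,0.2,0.2,0.2,0.2,0.2,0.2,0.2,0.2,0.2])

```text
clock: 25.1
tool_pos: [0.353, 0.2197, 0.1998]
eef_rot: [0.707, 0.707, -0.001, -0.001]
contact_force: [-0.1, -0.2, -2.3]
opening: 0.684
finger_force: 25.0
```

```bash
python3 - <<'E'
from h import *
wrist(["pad_large","pad_link"]);ring();print(st()[2]["opening"])
E
```

```text
tcp [0.353  0.2197 0.1998] yaw 89.96 t 25.1 q [-0.24  0.71 -0.68  2.26  0.99  0.51 -1.72]
pad_large 0.63 [258.  97.] cen@h [0.3524 0.2927] rect [352.3 287.5 120.7 120.2  74.1] bgr [35. 34. 34.]
pad_large 0.49 [458.  11.] cen@h [0.5055 0.3557] rect [509.7 353.6  18.6  73.6  90. ] bgr [32. 32. 32.]
pad_link 0.63 [458.  11.] cen@h [0.5058 0.3557] rect [509.9 353.6  18.6  73.3  90. ] bgr [32. 32. 32.]
light in dark px [259, 262] rect [353.5 141.2  77.5  82.4  89.9]
light in dark px [257, 102] rect [352.2 287.4  62.8  64.6  89.9]
0.6859444111757413
```

pad_large is at (0.352, 0.287) and measures 120 × 120, matching the top camera. Placing.

>>> play_rows(translation=[[0.034,-0.0004,0],[0.0337,-0.0004,0],[0,0,0.05],[0,0,0.04],[0,0,0.02],[0,0,0.01],[0,0,0.005],[0,0,0.002],[0,0,0.001],[0,0,0.001],[0,0,0.001],[0,0,0]], delta_rot=[[0,0,0],[0,0,0],[0,0,0],[0,0,0],[0,0,0],[0,0,0],[0,0,0],[0,0,0],[0,0,0],[0,0,0],[0,0,0],[0,0,0]], grip=[0.2,0.2,0.2,0.2,0.2,0.2,0.2,0.2,0.2,0.2,0.2,0.2])

```text
clock: 26.8
tool_pos: [0.3518, 0.2881, 0.0711]
eef_rot: [0.707, 0.707, 0.0, -0.001]
contact_force: [-1.0, -1.2, 9.0]
opening: 0.688
finger_force: 25.0
```

>>> play_rows(translation=[[0,0,0],[0,0,0],[0,0,0],[0,0,0],[0,0,-0.02],[0,0,-0.05],[0,0,-0.06],[-0.03,0,0],[-0.03,0,0],[0,0,0]], delta_rot=[[0,0,0],[0,0,0],[0,0,0],[0,0,0],[0,0,0],[0,0,0],[0,0,0],[0,0,0],[0,0,0],[0,0,0]], grip=[0.5,0.8,0.8,0.8,0.8,0.8,0.8,0.8,0.8,0.8])

```text
clock: 28.05
tool_pos: [0.3522, 0.2252, 0.1945]
eef_rot: [0.708, 0.706, -0.001, 0.001]
contact_force: [0.1, 0.3, 0.0]
opening: 0.901
finger_force: 0.0
```

```bash
python3 - <<'E'
from h import *
H["bearing_large"]=.019
wrist(["bearing_large"])
cv2.imwrite("pics/w8.png",cv2.resize(r.snapshot("wrist")[30:190,150:370],None,fx=2,fy=2))
go(.641,.103,.2,61.8)
E
```

```text
tcp [0.3522 0.2252 0.1945] yaw 89.78 t 28.05 q [-0.32  0.7  -0.58  2.26  0.95  0.45 -1.69]
bearing_large 0.72 [259. 108.] cen@h [0.3527 0.2892] rect [352.7 288.1  60.2  60.5  89.8] bgr [91. 86. 84.]
bearing_large 0.72 [381. 360.] cen@h [0.4715 0.0502] rect [471.4  52.   26.3  44.5  87.5] bgr [94. 33. 66.]
turn z 28.2 then shift [ 0.0251  0.3138 -0.0054] min rows 6
```

View pics/w8.png

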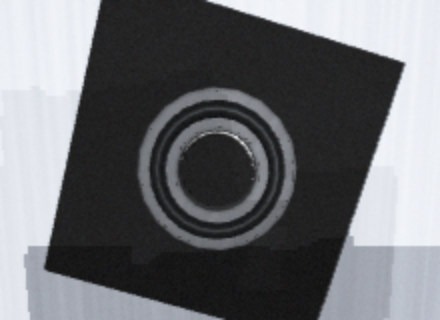

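The large bearing is centred to about 1 mm. Now the link.

>>> play_rows(translation=[[0,0,0],[0,0,0],[0,0,0],[0.0036,0.0448,0],[0.0036,0.0448,0],[0.0036,0.0448,0],[0.0036,0.0448,0],[0.0036,0.0448,0],[0.0036,0.0449,0],[0.0036,0.0449,-0.0055],[0,0,0],[0,0,0]], delta_rot=[[0,0,10],[0,0,10],[0,0,8.2],[0,0,0],[0,0,0],[0,0,0],[0,0,0],[0,0,0],[0,0,0],[0,0,0],[0,0,0],[0,0,0]], grip=[0.5,0.5,0.5,0.5,0.5,0.5,0.5,0.5,0.5,0.5,0.5,0.5])

```text
clock: 29.7
tool_pos: [0.6399, 0.1032, 0.1996]
eef_rot: [0.858, 0.514, 0.0, -0.001]
contact_force: [-1.0, 0.9, -0.4]
opening: 0.749
finger_force: 0.0
```

```bash
python3 - <<'E'
from h import *
wrist(["link"],"w9")
E
```

```text
tcp [0.6399 0.1032 0.1996] yaw 61.83 t 29.7 q [ 0.11  0.92 -0.66  1.56  0.67  0.9  -1.28]
link 0.96 [261. 107.] cen@h [0.6722 0.16  ] rect [670.5 156.8 100.9  34.1  61.1] bgr [113. 107. 105.]
```

View pics/w9.png

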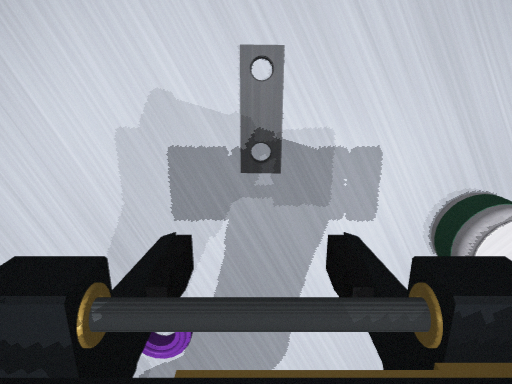

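The link is at (261,107) and measures 100.9 × 34.1 mm on the z = 12 mm plane, so its height fits. It lies along 61.1°, nearly square to the fingers, and the tin at (480,225) is clear.

>>> play_rows(translation=[[0.031,0.0008,0],[0.0305,0,0],[0,0,0.04],[0,0,0.04],[0,0,0.03],[0,0,0.014],[0,0,0.0085],[0,0,0],[0,0,0],[0,0,0],[0,0,0],[0,0,0],[0,0,0]], delta_rot=[[0,0,0.7],[0,0,0],[0,0,0],[0,0,0],[0,0,0],[0,0,0],[0,0,0],[0,0,0],[0,0,0],[0,0,0],[0,0,0],[0,0,0],[0,0,0]], grip=[0.5,0.5,0.5,0.5,0.5,0.5,0.5,0.5,-0.4,-0.4,-0.4,-0.4,-0.4], squeeze=35)

```text
clock: 31.42
tool_pos: [0.6708, 0.1555, 0.0679]
eef_rot: [0.861, 0.508, 0.0, -0.0]
contact_force: [-1.8, 0.0, 3.3]
opening: 0.379
finger_force: 35.0
```

```bash
python3 - <<'E'
from h import *
p,w,s=st();print(p,w,s["opening"],s["finger_force"])
go(.526-.085,.406,.2,5,frm=(*p[:2],.2,w))
E
```

```text
[0.67076882 0.15552942 0.06792891] 61.04462879310648 0.3790390093078807 35.000996589660645
turn z 56.0 then shift [-0.2071 -0.2695 -0.    ] min rows 6
```

>>> play_rows(translation=[[0,0,-0.01],[0,0,-0.04],[0,0,-0.05],[0,0,-0.032],[0,0,0],[0,0,0],[0,0,0],[0,0,0],[-0.026,-0.0337,0],[-0.026,-0.0337,0],[-0.026,-0.0337,0],[-0.026,-0.0337,0],[-0.026,-0.0337,0],[-0.026,-0.0337,0],[-0.026,-0.0337,0],[-0.025,-0.0336,0],[0,0,0],[0,0,0]], delta_rot=[[0,0,0],[0,0,0],[0,0,9],[0,0,9],[0,0,10],[0,0,10],[0,0,9],[0,0,9],[0,0,0],[0,0,0],[0,0,0],[0,0,0],[0,0,0],[0,0,0],[0,0,0],[0,0,0],[0,0,0],[0,0,0]], grip=[-0.4,-0.4,-0.4,-0.4,-0.4,-0.4,-0.4,-0.4,-0.4,-0.4,-0.4,-0.4,-0.4,-0.4,-0.4,-0.4,-0.4,-0.4])

```text
clock: 33.67
tool_pos: [0.4415, 0.4048, 0.1997]
eef_rot: [0.999, 0.044, 0.0, 0.0]
contact_force: [0.6, 0.2, -3.5]
opening: 0.379
finger_force: 35.0
```

```bash
python3 - <<'E'
from h import *
wrist(["pad_link","link"],"w10");ring();print(st()[2]["opening"])
E
```

```text
tcp [0.4415 0.4048 0.1997] yaw 5.03 t 33.67 q [-0.65  0.8  -0.29  1.73  0.34  0.66 -2.62]
pad_link 0.75 [261.  74.] cen@h [0.532  0.4119] rect [526.5 411.1 120.7 120.3   8.5] bgr [36. 36. 36.]
link 0.77 [259. 221.] cen@h [0.4096 0.402 ] rect [402.9 401.5 142.9  67.9   4.9] bgr [74. 71. 70.]
light in dark px [259, 78] rect [526.1 411.4 102.4  36.9   8.4]
0.38480871683824597
```

View pics/w10.png

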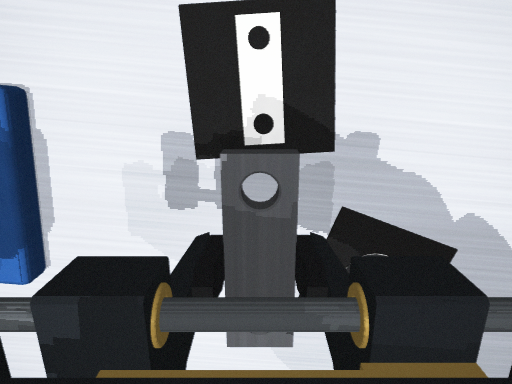

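pad_link's silhouette is at (259,78), which measures (0.526, 0.411) along 8.4°. The link is held straight at (259,240). Turn back by 3.4° (also away from the joint-7 limit), then place it.

>>> play_rows(translation=[[0,0,0],[0.042,0.003,0],[0.042,0.003,0],[0,0,0.05],[0,0,0.04],[0,0,0.02],[0,0,0.01],[0,0,0.005],[0,0,0.002],[0,0,0.001],[0,0,0.001],[0,0,0],[0,0,0]], delta_rot=[[0,0,-3.4],[0,0,0],[0,0,0],[0,0,0],[0,0,0],[0,0,0],[0,0,0],[0,0,0],[0,0,0],[0,0,0],[0,0,0],[0,0,0],[0,0,0]], grip=[-0.4,-0.4,-0.4,-0.4,-0.4,-0.4,-0.4,-0.4,-0.4,-0.4,-0.4,-0.4,-0.4])

```text
clock: 35.5
tool_pos: [0.5251, 0.412, 0.071]
eef_rot: [0.997, 0.074, 0.0, -0.0]
contact_force: [-0.4, 0.3, -1.4]
opening: 0.381
finger_force: 35.0
```

>>> play_rows(translation=[[0,0,0.0007],[0,0,0],[0,0,0],[0,0,0],[0,0,0],[0,0,0],[0,0,-0.02],[0,0,-0.05],[0,0,-0.06],[-0.035,0,0],[-0.035,0,0],[0,0,0],[0,0,0]], delta_rot=[[0,0,0],[0,0,0],[0,0,0],[0,0,0],[0,0,0],[0,0,0],[0,0,0],[0,0,0],[0,0,0],[0,0,0],[0,0,0],[0,0,0],[0,0,0]], grip=[-0.4,-0.4,-0.1,0.3,0.3,0.3,0.3,0.3,0.3,0.3,0.3,0.3,0.3])

```text
clock: 37.12
tool_pos: [0.4568, 0.4018, 0.2011]
eef_rot: [0.997, 0.073, 0.001, -0.001]
contact_force: [0.2, 0.7, -0.7]
opening: 0.65
finger_force: 0.0
```

```bash
python3 - <<'E'
from h import *
H["link"]=.015
wrist(["link","pad_link"])
im=r.snapshot("top")
for t in("nut","bearing_small","bearing_large","link","tin","spanner"):
    print(t,[(np.round(d["point"],3).tolist(),round(d["confidence"],2)) for d in r.look_for("top",t)])
E
```

```text
tcp [0.4568 0.4018 0.2011] yaw 8.41 t 37.12 q [-0.62  0.81 -0.32  1.7   0.37  0.68 -2.55]
link 0.83 [260.  97.] cen@h [0.5298 0.4127] rect [526.3 412.1  99.1  35.5   8.4] bgr [140. 134. 131.]
pad_link 0.93 [261.  95.] cen@h [0.5313 0.4117] rect [526.  410.9 121.  121.2   8.4] bgr [35. 35. 34.]
nut [([0.559, -0.142, 0.026], 0.73), ([0.554, -0.406, 0.024], 0.67), ([0.542, 0.39, 0.004], 0.64)]
bearing_small []
bearing_large [([0.484, 0.023, 0.01], 0.75), ([0.354, 0.285, 0.021], 0.68)]
link [([0.537, 0.411, 0.017], 0.69)]
tin [([0.781, -0.027, 0.058], 0.88)]
spanner [([0.733, 0.323, 0.006], 0.55)]
```

The link is within 1–2 mm of its pad centre and lies along its outline. The tin and spanner haven't moved, and the robot is clear of everything. Handing in.

```bash
python3 -c "
from plant import r
print(r.finish_job())"
```

```text
the job is handed in; nothing more can be done
None
```

I placed all four parts flat on their own pads, each about 1–2 mm from centre by camera, with the link bar along its outline; I left the tin and spanner alone and handed the job in at about 38 s, but the hand-in call returned no verdict.

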